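Third hand: press a heat sink against the sprung stop for fastening

TASK

First flip the isolator's red toggle from ON over to OFF, before you move the heat sink. Then, with the heat sink standing flat on the fixture's base plate and centred between its two yellow lines, press its flat face squarely against the sprung stop bar until the bar's black pointer ends in the green zone of the scale (never as far as the red), and hold it there steadily for two seconds or more so a colleague can drive the screws: finish while still holding it pressed, do not let go. Leave the bin, capacitor and transformer where they are.

Things in the scene. Friction and masses are not known exactly. Their poses are not given: they have to be found in the camera images.
- fixture: Fixed fixture, turned up to 0.4 rad. Dark steel base plate 290 (x) x 150 (y) x 12 mm, its top at z = 12 mm; origin on the bench, 120 mm from the plate's near end, y = 0 midway. x is the pressing direction, away from the robot towards the stop bar. Two thin yellow lines along x at y = +33 and -33 mm, x = -117 to 17 mm. At x = 90 to 160 mm a blue housing 42 mm high, with boards and parts up to z = 60 mm.
- scale (a point): Middle of the green zone of the painted scale on the housing's top (fixture x = 107 mm, y = 0, z = 42 mm). From near to far: white, green (x = 102 to 112 mm), white, red (from x = 122 mm).
- press_spot (a point): Point on the plate's top, in the middle between the yellow lines (fixture x = 17 mm, y = 0): the heat sink's origin lies here when the heat sink presses the bar back by 17 mm, the middle of the green zone.
- stop_bar (a joint): Travel of the sprung aluminium stop bar along fixture x, m: 0 at rest, grows as it is pushed back, end at 0.040. Spring 500 N/m, no preload: 0.017 is about 8.5 N. Its black pointer, 5 mm wide, lies along x over the scale; the tip is at fixture x = 90 mm + travel. Green: travel 0.012 to 0.022 (6 to 11 N); red from 0.032.
- bar_face (a point): Centre of the stop bar's near face, which the heat sink is pressed against (at rest at fixture x = 20 mm, 31 mm above the bench); moves with the bar. The bar is 120 mm wide (y), 14 mm thick, 34 mm high, its underside 2 mm above the plate.
- heat_sink: Loose finned aluminium heat sink, 40 (x) x 54 (y) x 40 mm high, 0.14 to 0.28 kg; origin at the centre of its underside. Flat mounting face at x = +20 mm, fins towards -x; its sides at y = +27 and -27 mm are flat and can be gripped. Starts upright on the plate, short of the bar, off centre, turned up to 0.35 rad from the fixture, flat face towards the bar.
- sink_face (a point): Centre of the heat sink's flat mounting face (its x = +20 mm, 20 mm above its underside), which must meet the bar.
- isolator: Fixed isolator box 80 (x) x 60 (y) x 48 mm high, grey with a yellow top, left or right of the fixture, turned up to 0.6 rad; origin at the centre of its underside, z up. Its x axis points from the ON end (green stripe, towards the robot) to the OFF end (black stripe).
- toggle (a joint): Angle of the red toggle, rad: 0 = ON, leaning 0.7 rad from upright to the isolator's -x; 1.4 = OFF, leaning 0.7 rad to +x. It tips over centre (upright, 0.7) and falls to the nearer end; takes about 2 N at the head. 12 mm stem; red head 40 mm wide along the isolator's y, 16 mm thick, 44 to 70 mm above the hinge along the stem.
- toggle_hinge (a point): The toggle's hinge axis (along the isolator's y), 58 mm above the bench, over the box's centre.
- screw_bin: Loose open blue plastic bin 100 x 130 x 55 mm, on the side of the fixture opposite to the isolator; origin at the centre of its underside. To be left alone.
- capacitor: Loose blue cylinder 35 mm across, 50 mm high, standing on the bench; origin at the centre of its underside. To be left alone.
- transformer: Loose small transformer, dark core with a yellow coil, 36 x 46 x 34 mm high; origin at the centre of its underside. To be left alone.

How it is judged (in metres and radians):
On the way, in this order (a step that is already met when the one before it is completed fails the run):
1. the isolator is off (value of joint toggle above 1.2 rad), for 0.2 s.
2. the heat sink is pressed squarely on the stop bar between the lines, pointer in the green, steadily for one second (value of joint stop_bar between 0.0115 and 0.0225 m and contact force between heat_sink and stop_bar above 4.5 N and y of heat_sink in the frame of fixture between -0.0075 and 0.0075 m and z of heat_sink in the frame of fixture below 0.016 m and angle between heat_sink's own z axis and vertical below 0.08 rad and angle between the x axis of heat_sink and the x axis of fixture, either way round below 0.07 rad and x of sink_face in the frame of fixture above 0.02 m and linear speed of heat_sink below 0.02 m/s and contact force between any of the fingers, the arm and heat_sink above 2 N), for 1 s.
At the end, for the whole second after the job is handed in: Toggle OFF (over 1.2 rad); robot still pressing (over 2 N): heat sink pushes the bar back 11.5 to 22.5 mm (over 4.5 N), flat on the plate (4 mm, 0.08 rad), within 7.5 mm of the middle between the lines, square within 0.07 rad, under 20 mm/s (all of step 2 and value of joint toggle above 1.2 rad); the arm keeps its last pose, push and grip.
It fails at once if the heat sink is moved (over 15 mm) while the isolator is on (distance of heat_sink from where it was at the start of the episode above 0.015 m and value of joint toggle below 0.7 rad).
It fails at once if the pointer is driven into the red (value of joint stop_bar above 0.032 m).
It fails at once if the bin, capacitor or transformer is displaced by over 30 mm (distance of any of screw_bin, capacitor, transformer from where it was at the start of the episode above 0.03 m).
It also fails if it takes over 56 s, if anything falls off the work surface, if the arm or the gripper's body presses on something with over 40 N, if the wrist force passes 120 N, or if a joint passes its speed limit or range.

ROBOT

A 6-joint arm with a two-finger parallel gripper is mounted at the origin on the work surface. World frame = base frame: x ahead of the robot, y to its left, z up, the work surface at z = 0. Lengths are in mm, angles in rad, forces in N, time in s.
With the tool pointing down it reaches from about 400 to 825 mm from the base axis. Payload 7 kg.
Tool frame: the origin (TCP) lies midway between the tips of the shut fingers; the grasp point (between the pads) lies grip_depth behind it (grip_depth is the distance from the TCP to the grasp point, in mm); z points along the fingers, y is the line along which they close (so a half turn about z gives the same grasp; the last joint's range is limited). The gripper opens to 85 mm and grips with 20 to 120 N. Pads are 22 mm wide; open, the fingers measure 114 mm over their backs; the gripper's body (76 mm by 85 mm) begins 54 mm behind the grasp point. The pads swing forward as they close: fully open they stand 13 mm farther back than shut.
Start: joints at [1.467, 0.359, 0.012, 0, -1.224, -0.288], TCP at [257.757, 623.824, 231.302] pointing down, gripper open.
Joint ranges: [-3.07, 3.07], [-1.43, 2.12], [-1.02, 1.25], [-3.03, 1.67], [-3.05, -0], [-3.03, 3.03]. Speed limits (rad/s): [2.39, 2.39, 3.01, 3.14, 3.14, 3.14].

INTERFACE

Orientations are given as a unit quaternion [x, y, z, w].
In Python, from cell import * gives the robot as it stands.
- The arm moves only by the tool move_arm, never from a script. Its argument "targets" is a list that holds one entry, the list of rows, each a list of 5 numbers: the gripper command: -1 is fully open, 1 is shut, values between are in proportion, then the shift along the tool's x, y, z in m, then the turn about the tool's z in rad. In form: [[[gripper, x, y, z, spin], ...]]. A call has exactly 10 rows; each row is the pose to reach, as a shift and turn from the pose commanded when the call began, along the tool's axes at that moment; what a row does not reach only later rows make up. A row lasts 1/8 s, in which the tool goes at most 62.5 mm and 10.7 degrees, less where a joint would pass 70% of its speed; a pose out of reach is approached as far as the arm can. A call with a gripper value outside its range is refused whole. The fingers move at their own pace and stop on an object; "squeeze" is the grip in N (left out, the last holds). Time passes only in rows, so rows that repeat a pose let the fingers close, or fill a call up. It gives the time, the measured TCP pose, the force, the opening and the grip force at its end, in the units of the state.
- read_state(): the state, without advancing time (a new reading comes with each control period).
- capture(name): name is "side" or "top"; returns (picture, depth): 480x640x3 uint8, red, green, blue; 480x640 float32, mm along the optical axis (not along the pixel's ray), 0 where there is no reading.
- calibration(name): a dict with "camera_matrix" (3x3 intrinsics, pixels), "pose" (4x4, takes a point from camera to world coordinates). Camera axes: x right, y down, z forward; pixel columns grow to the right and rows downward; lengths in mm; the calibration is good to about 2 mm. A picture is of the moment at which its call begins. calibration takes no time and is no camera call.
- sign_off(): hands the job in; it is judged then, once.
The state is a dict: "time_s": time; "q": joint angles; "qd": joint speeds; "joint_torque": joint torques, N m; "tcp_pos": TCP position; "eef_rot": TCP orientation; "ft_force": force on the tool from outside, world axes, zero at the start; "ft_torque": the same for the moment, N m; "width": opening from 0.0 (shut) to 1.0 (fully open); "grasp_force": force on a finger pad.
Only numpy, scipy, OpenCV 4.12 (cv2) and the standard library are available. Lean on these libraries where they do the work, as an engineer would, in place of code of your own. Each camera call takes 0.05 s, during which the arm holds its last target. There are 200 camera calls.

## Working session

There is one attempt and no reset: what is moved stays moved. The work goes in short steps, Python scripts to look and compute and a tool call to move; the robot and the scene stay as the last step left them, time stands still between calls to the robot, and variables do not carry over. Pictures are saved under pics/ and viewed, at most 10 in all, crops included, and the job is handed in when it is done.

Besides the shell and the picture viewer there is one more tool, called after "Request:" as name([rows], argument=value, ...), one row to a line, values as JSON. move_arm: Moves the arm, as the interface text tells. Its arguments: {"type":"object","properties":{"targets":{"type":"array"},"squeeze":{"type":"number"}},"required":["targets"]}

```bash
mkdir -p pics; python3 - <<'E'
from cell import *
import cv2,numpy as np
for n in("top","side"):
    p,d=capture(n); cv2.imwrite(f"pics/{n}0.png",p[:,:,::-1]); np.savez(f"{n}0.npz",p=p,d=d)
    c=calibration(n); print(np.round(c["camera_matrix"],1),np.round(c["pose"],3))
s=read_state();print(s)
E
```

```text
[[433.3   0.  322.1]
 [  0.  433.3 247.2]
 [  0.    0.    1. ]] [[ 1.00000e-02 -9.92000e-01  1.28000e-01  4.23182e+02]
 [-1.00000e+00 -9.00000e-03  4.00000e-03  1.36980e+01]
 [-3.00000e-03 -1.28000e-01 -9.92000e-01  7.64899e+02]
 [ 0.00000e+00  0.00000e+00  0.00000e+00  1.00000e+00]]
[[573.3   0.  320.4]
 [  0.  573.3 237.1]
 [  0.    0.    1. ]] [[ 7.25000e-01 -4.72000e-01  5.01000e-01 -3.56260e+01]
 [-6.88000e-01 -4.98000e-01  5.28000e-01 -6.05767e+02]
 [ 0.00000e+00 -7.27000e-01 -6.86000e-01  8.60544e+02]
 [ 0.00000e+00  0.00000e+00  0.00000e+00  1.00000e+00]]
{'time_s': 0.1, 'q': array([ 1.46711133e+00,  3.59329182e-01,  1.11755075e-02, -3.16485397e-04,
       -1.22408584e+00, -2.88113290e-01]), 'qd': array([-2.32650756e-04, -1.34533035e-03,  1.50404650e-03, -4.93840765e-04,
        1.75768681e-03, -1.74497298e-05]), 'joint_torque': array([-1.58840525e-03, -5.84766769e+01,  2.94104540e+01,  6.95453614e+00,
       -3.24565975e-03,  6.96881102e-06]), 'tcp_pos': array([257.60038614, 623.46377899, 230.45782196]), 'eef_rot': array([ 9.80862294e-01, -1.94701353e-01, -8.17087880e-05,  7.32227585e-04]), 'ft_force': array([-0.30319139, -0.83342758, -0.29056566]), 'ft_torque': array([0.02840249, 0.02575691, 0.00201064]), 'grasp_force': 0.0, 'width': 1.0027388360012408}
```

View pics/top0.png

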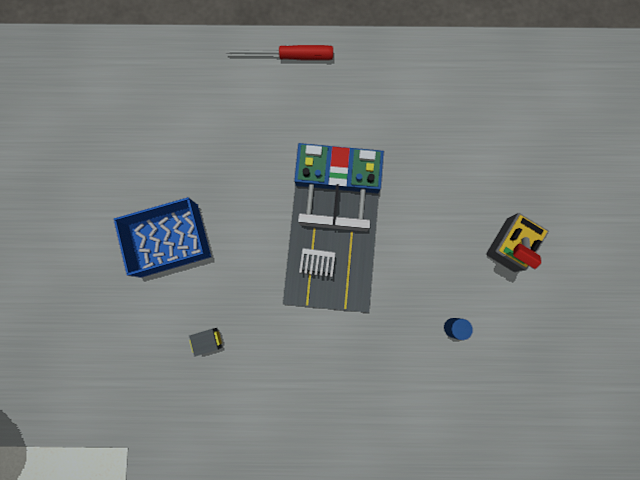

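View pics/side0.png

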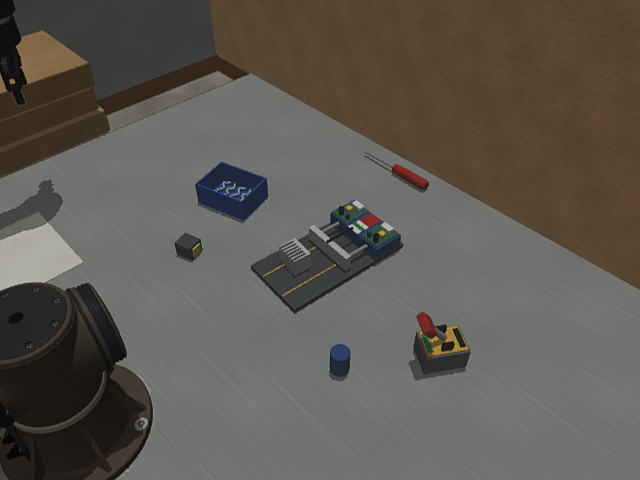

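```bash
cat > h.py <<'E'
from cell import *
import cv2,numpy as np
from scipy.spatial.transform import Rotation as R
def cloud(n,d):
    c=calibration(n);K=c["camera_matrix"];T=c["pose"]
    v,u=np.mgrid[:480,:640]
    P=np.stack([(u-K[0,2])/K[0,0]*d,(v-K[1,2])/K[1,1]*d,d],-1)
    return P@T[:3,:3].T+T[:3,3]
def px2w(n,u,v,z):
    c=calibration(n);K=c["camera_matrix"];T=c["pose"]
    r=T[:3,:3]@np.array([(u-K[0,2])/K[0,0],(v-K[1,2])/K[1,1],1]);t=(z-T[2,3])/r[2]
    return (T[:3,3]+t*r)[:2]
def w2px(n,p):
    c=calibration(n);K=c["camera_matrix"];T=c["pose"]
    q=K@(T[:3,:3].T@(np.asarray(p)-T[:3,3]));return q[:2]/q[2]
E
python3 - <<'E'
from h import *
a=np.load("top0.npz");p,d=a["p"].astype(int),a["d"];W=cloud("top",d)
im=cv2.resize(p[130:330,270:400].astype(np.uint8),None,fx=4,fy=4,interpolation=2)
im2=cv2.resize(p[190:300,470:570].astype(np.uint8),None,fx=4,fy=4,interpolation=2)
im=im[:600] if 0 else cv2.resize(im,(390,600)); out=np.zeros((600,790,3),np.uint8);out[:,:390]=im;out[:440,390:]=im2
cv2.imwrite("pics/crop.png",out[:,:,::-1])
r,g,b=p[...,0],p[...,1],p[...,2]
v,u=np.mgrid[:480,:640]
box=lambda u0,u1,v0,v1:(u>u0)&(u<u1)&(v>v0)&(v<v1)
def fit(m,z,name):
    q=np.array([px2w("top",x,y,z) for x,y in zip(u[m],v[m])],np.float32)
    print(name,m.sum(),cv2.minAreaRect(q),q.mean(0),np.median(W[m][:,2]))
    return q
yel=(r>120)&(g>100)&(b<90)
for n,bb in(("L",box(295,325,225,310)),("R",box(338,360,225,312))):
    q=fit(yel&bb,12,n); l=cv2.fitLine(q,cv2.DIST_L2,0,.01,.01).ravel();print(l,np.arctan(l[1]/l[0]))
fit(box(290,345,240,285)&(abs(W[...,2]-52)<10),52,"sink depth")
fit(box(290,345,240,285)&(r>130)&(b>130),52,"sink col")
fit(box(290,390,212,234)&(r>130)&(b>130),48,"bar")
fit(box(290,390,130,192)&(W[...,2]>30),42,"housing")
fit(box(480,560,200,285)&(abs(W[...,2]-48)<5),48,"iso depth")
fit(box(480,560,200,285)&yel,48,"iso yellow")
red=(r>100)&(g<70)&(b<70)&box(480,560,200,285)
print("red",W[red].min(0),W[red].max(0),W[red].mean(0),np.median(W[red],0))
for n,bb in(("cap",box(430,485,305,350)),("trf",box(180,230,320,365)),("bin",box(105,220,190,285))):
    m=bb&(W[...,2]>20);print(n,W[m].min(0),W[m].max(0))
E
```

```text
L 126 ((485.94110107421875, 37.16463851928711), (4.379525184631348, 133.21461486816406), 85.14616394042969) [479.98      37.651176] 12.982383446517929
[ 9.9648166e-01 -8.3811104e-02  4.7997998e+02  3.7651184e+01] -0.083909534
R 199 ((481.27294921875, -28.765289306640625), (4.377533912658691, 133.24526977539062), 85.18003845214844) [480.32333  -28.671429] 12.74444392469968
[ 9.9648595e-01 -8.3760329e-02  4.8032327e+02 -2.8671427e+01] -0.08385858
sink depth 727 ((489.5200500488281, 24.30206298828125), (54.11503601074219, 40.497684478759766), 83.35951232910156) [491.11713   24.278828] 51.007594107062005
sink col 488 ((490.37432861328125, 24.973663330078125), (54.9659538269043, 40.40047836303711), 82.94987487792969) [493.08044   24.721386] 51.953808605950314
bar 830 ((556.7994384765625, -13.050666809082031), (34.112972259521484, 165.10791015625), 0.5196368098258972) [559.8772   -29.297268] 47.53248727510936Traceback (most recent call last):
  File "<stdin>", line 20, in <module>
  File "<stdin>", line 11, in fit
  File "h.py", line 10, in px2w
    c=calibration(n);K=c["camera_matrix"];T=c["pose"]
ValueError: time passes only in moves, steps and waits
```

View pics/crop.png

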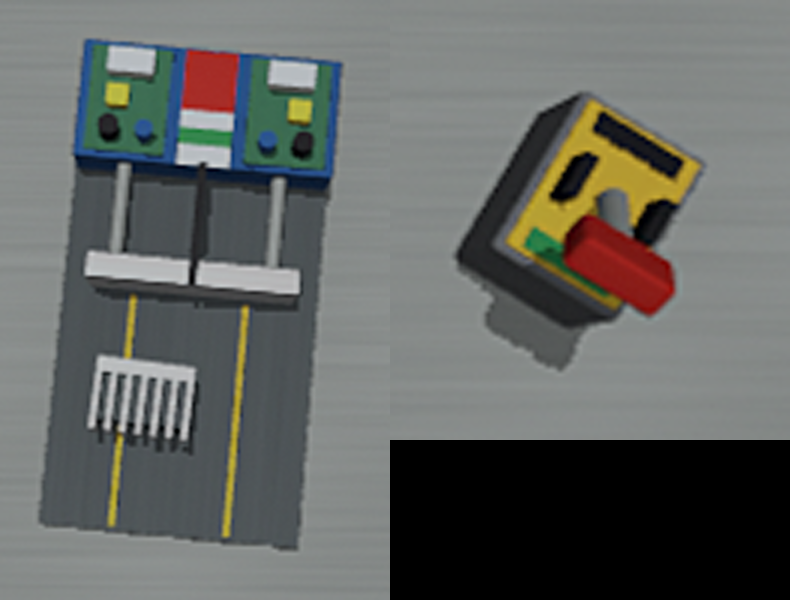

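```bash
sed -i 's/^def cloud/from functools import lru_cache\ncalibration=lru_cache(calibration)\ndef cloud/' h.py
python3 - <<'E'
from h import *
a=np.load("top0.npz");p,d=a["p"].astype(int),a["d"];W=cloud("top",d)
r,g,b=p[...,0],p[...,1],p[...,2]
v,u=np.mgrid[:480,:640]
box=lambda u0,u1,v0,v1:(u>u0)&(u<u1)&(v>v0)&(v<v1)
yel=(r>120)&(g>100)&(b<90)
def fit(m,z,name):
    q=np.array([px2w("top",x,y,z) for x,y in zip(u[m],v[m])],np.float32)
    print(name,m.sum(),cv2.minAreaRect(q),q.mean(0),np.median(W[m][:,2]))
fit(box(480,560,200,285)&(abs(W[...,2]-48)<5),48,"iso depth")
fit(box(480,560,200,285)&yel,48,"iso yellow")
red=(r>100)&(g<70)&(b<70)&box(480,560,200,285)
print("red",W[red].min(0),W[red].max(0),np.median(W[red],0))
fit(red,105,"red")
for n,bb in(("cap",box(430,485,305,350)),("trf",box(180,230,320,365)),("bin",box(105,220,190,285))):
    m=bb&(W[...,2]>20);print(n,W[m].min(0),W[m].max(0))
# crop corners of iso top: (585,92),(705,165) px in crop -> image
for x,y in((585,92),(705,165),(622,318),(492,245)): print(px2w("top",470+(x-390)/4,190+y/4,48))
E
```

```text
iso depth 1145 ((528.6444702148438, -315.9888000488281), (60.61922073364258, 80.73313903808594), 57.86176300048828) [ 533.44727 -313.88916] 49.83649660713388
iso yellow 591 ((530.1051025390625, -318.3723449707031), (53.48210906982422, 73.25896453857422), 58.13312530517578) [ 539.4153  -316.67984] 50.21626814357114
red [ 423.18236084 -317.93311691   90.2547579 ] [516.80720691  13.69771965 764.8987893 ] [ 496.31504358 -295.33912069  111.47214768]
red 365 ((497.86773681640625, -296.93499755859375), (44.388614654541016, 22.498231887817383), 56.78245162963867) [ 497.06357 -298.1272 ] 111.47214768057927
cap [ 366.07191266 -228.62375353   20.29803572] [423.18236084  13.69771965 764.8987893 ]
trf [334.43548893  13.69771965  20.19433342] [423.18236084 236.36714608 764.8987893 ]
bin [423.18236084  13.69771965  20.03404093] [597.23686662 365.06248953 764.8987893 ]
[ 576.58329965 -313.68963491]
[ 545.91589758 -362.32224963]
[ 481.44339522 -324.38874226]
[ 511.36696335 -271.9323233 ]
```

Request:
move_arm([
  [[1, 0.05, 0.047, 0.003, 0.02], [1, 0.1, 0.094, 0.006, 0.04], [1, 0.15, 0.141, 0.009, 0.06], [1, 0.19, 0.178, 0.012, 0.08], [1, 0.23, 0.216, 0.015, 0.1], [1, 0.27, 0.253, 0.018, 0.12], [1, 0.31, 0.291, 0.02, 0.14], [1, 0.35, 0.328, 0.02, 0.168], [1, 0.39, 0.366, 0.02, 0.168], [1, 0.43, 0.403, 0.02, 0.168]],
])

```text
time_s: 1.35
tcp_pos: [501.6, 85.4, 211.3]
eef_rot: [0.961, -0.276, -0.0, -0.0]
ft_force: [1.2, 1.1, -0.0]
width: 0.001
grasp_force: 0.0
```

```bash
cat >> h.py <<'E'
def to(x,y,z,yaw=None):
    s=read_state();r=R.from_quat(s["eef_rot"]);M=r.as_matrix()
    y0=np.arctan2(M[1,0],M[0,0])
    print("t",round(s["time_s"],2),"tcp",s["tcp_pos"].round(1),"yaw",y0.round(4),"F",s["ft_force"].round(1),"w",round(s["width"],3),"g",round(s["grasp_force"],1))
    print("shift m",(M.T@(np.array([x,y,z])-s["tcp_pos"])/1e3).round(4),"spin",None if yaw is None else round(y0-yaw,4))
def iso(x,y): return 529.3+.847*x+.53*y,-317-.53*x+.847*y
def fx(x,y):
    c,s=.9965,-.0838
    return 533.4+c*x-s*y,0+s*x+c*y
E
python3 -c "
from h import *
to(*iso(-90,0),200,-.56);to(*iso(-90,0),94,-.56);to(*iso(10,0),94,-.56)"
```

```text
t 1.35 tcp [501.6  85.4 211.3] yaw -0.5596 F [ 1.2  1.1 -0. ] w 0.001 g 0.0
shift m [0.1472 0.3264 0.0113] spin 0.0004
t 1.35 tcp [501.6  85.4 211.3] yaw -0.5596 F [ 1.2  1.1 -0. ] w 0.001 g 0.0
shift m [0.1472 0.3264 0.1173] spin 0.0004
t 1.35 tcp [501.6  85.4 211.3] yaw -0.5596 F [ 1.2  1.1 -0. ] w 0.001 g 0.0
shift m [0.2471 0.3263 0.1173] spin 0.0004
```

Request:
move_arm([
  [[1, 0.02, 0.045, 0.0, 0], [1, 0.042, 0.094, 0.0, 0], [1, 0.063, 0.14, 0.0, 0], [1, 0.085, 0.188, 0.005, 0], [1, 0.106, 0.235, 0.01, 0], [1, 0.127, 0.282, 0.011, 0], [1, 0.145, 0.32, 0.02, 0], [1, 0.147, 0.326, 0.06, 0], [1, 0.147, 0.326, 0.1, 0], [1, 0.147, 0.326, 0.117, 0]],
])

```text
time_s: 2.6
tcp_pos: [450.9, -267.0, 91.7]
eef_rot: [0.961, -0.277, -0.002, 0.0]
ft_force: [-0.7, 0.2, 1.1]
width: -0.003
grasp_force: 0.0
```

```bash
python3 -c "
from h import *
to(*iso(-90,0),94,-.56)
p,d=capture('side');q=w2px('side',[500,-300,90]);print(q);u,v=q.astype(int)
u=min(max(u,110),530);v=min(max(v,90),390)
cv2.imwrite('pics/s1.png',cv2.resize(p[v-90:v+90,u-110:u+110,::-1],None,fx=3,fy=3))"
```

```text
t 2.6 tcp [ 450.9 -267.    91.7] yaw -0.561 F [-0.7  0.2  1.1] w -0.003 g 0.0
shift m [ 0.003   0.0008 -0.0023] spin -0.001
[426.84729941 329.97356609]
```

View pics/s1.png

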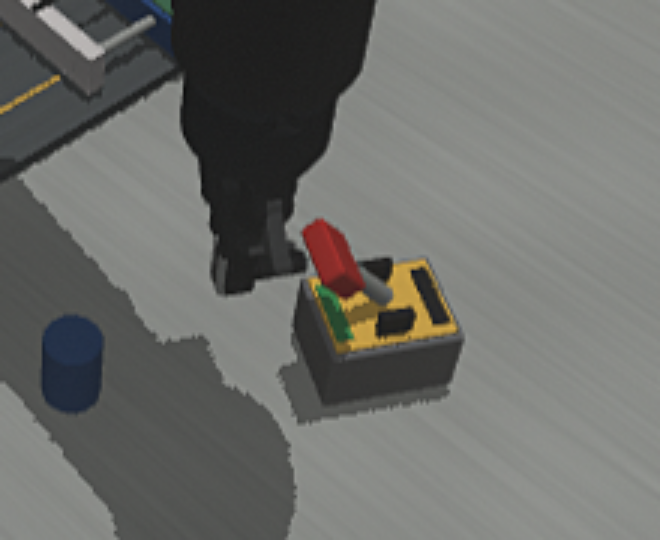

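Request:
move_arm([
  [[1, 0.02, 0, 0, 0], [1, 0.035, 0, 0, 0], [1, 0.047, 0, 0, 0], [1, 0.06, 0, 0, 0], [1, 0.072, 0, 0, 0], [1, 0.085, 0, 0, 0], [1, 0.095, 0, 0, 0], [1, 0.1, 0, 0, 0], [1, 0.08, 0, 0, 0], [1, 0.06, 0, 0, 0]],
])

```text
time_s: 3.9
tcp_pos: [503.1, -298.8, 94.0]
eef_rot: [0.961, -0.276, -0.0, -0.0]
ft_force: [-0.5, 0.4, 0.2]
width: -0.001
grasp_force: 0.0
```

```bash
python3 -c "
from h import *
p,d=capture('side');q=w2px('side',[500,-300,90]);print(q);u,v=q.astype(int)
u=min(max(u,110),530);v=min(max(v,90),390)
cv2.imwrite('pics/s2.png',cv2.resize(p[v-90:v+90,u-110:u+110,::-1],None,fx=3,fy=3))
to(*fx(-46,21),200,-.12)"
```

```text
[426.84729941 329.97356609]
t 3.95 tcp [ 500.8 -297.6   94. ] yaw -0.5606 F [-4.2  1.7 -1.9] w 0.005 g 0.0
shift m [-0.1813 -0.2669 -0.1056] spin -0.4406
```

View pics/s2.png

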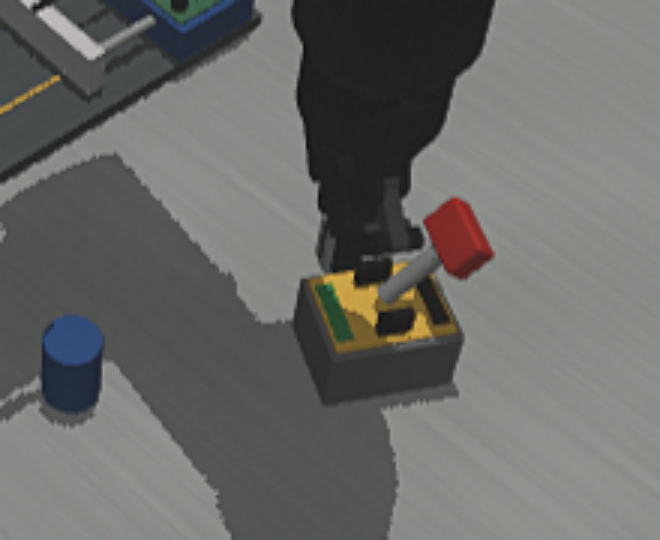

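Request:
move_arm([
  [[1, -0.02, 0, -0.04, 0], [-1, -0.04, -0.03, -0.085, -0.05], [-1, -0.06, -0.08, -0.106, -0.14], [-1, -0.09, -0.13, -0.106, -0.24], [-1, -0.12, -0.175, -0.106, -0.34], [-1, -0.15, -0.22, -0.106, -0.44], [-1, -0.18, -0.265, -0.106, -0.44], [-1, -0.1813, -0.267, -0.09, -0.44], [-1, -0.1813, -0.267, -0.07, -0.44], [-1, -0.1813, -0.267, -0.05, -0.44]],
])

```text
time_s: 5.2
tcp_pos: [491.9, 24.0, 144.0]
eef_rot: [0.998, -0.059, 0.0, -0.0]
ft_force: [-1.1, -0.1, 0.1]
width: 1.003
grasp_force: 0.0
```

```bash
python3 -c "
from h import *
import cell;print(getattr(cell,'grip_depth',None),[k for k in dir(cell) if k[0]!='_'])
p,d=capture('side');q=w2px('side',[500,20,60]);print(q);u,v=q.astype(int)
cv2.imwrite('pics/s3.png',cv2.resize(p[v-90:v+90,u-110:u+110,::-1],None,fx=3,fy=3))
to(*fx(-46,21),20,-.12)"
```

```text
18.700000000000003 ['IKError', 'calibration', 'capture', 'grip_depth', 'read_state', 'sign_off']
[299.2519244  245.97790599]
t 5.25 tcp [490.3  23.5 141.4] yaw -0.1199 F [-2.1  0.1 -3.2] w 0.999 g 0.0
shift m [-0.0008 -0.0013  0.1214] spin 0.0001
```

View pics/s3.png

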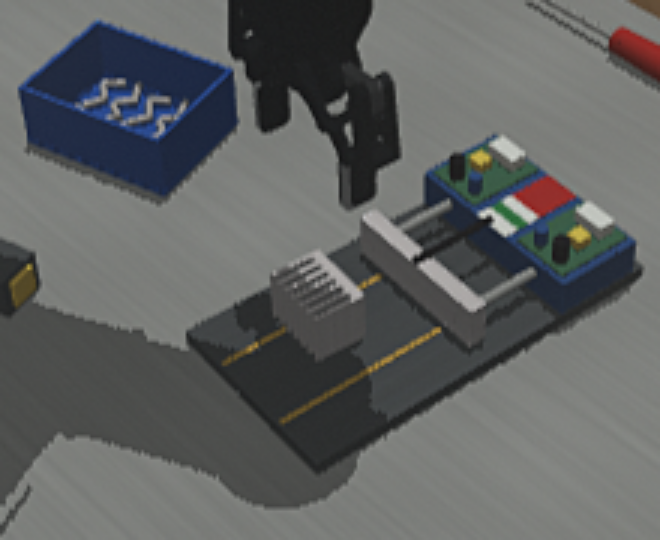

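Request:
move_arm([
  [[-1, 0, 0, 0.03, 0], [-1, 0, 0, 0.06, 0], [-1, 0, 0, 0.09, 0], [-1, 0, 0, 0.115, 0], [-1, 0, 0, 0.125, 0], [-1, 0, 0, 0.13, 0], [-1, 0, 0, 0.13, 0], [0, 0, 0, 0.13, 0], [0.2, 0, 0, 0.13, 0], [0.4, 0, 0, 0.13, 0]],
], squeeze=40)

```text
time_s: 6.5
tcp_pos: [492.3, 23.8, 15.1]
eef_rot: [0.998, -0.06, 0.001, -0.0]
ft_force: [-1.2, 1.4, 6.0]
width: 0.631
grasp_force: 42.4
```

Request:
move_arm([
  [[0.6, 0, 0, 0, 0], [0.8, 0, 0, 0, 0], [1, 0, 0, 0, 0], [1, 0, 0, 0, 0], [1, 0, 0, 0, 0], [1, 0, 0, 0, 0], [1, 0, 0, 0, 0], [1, 0, 0, 0, 0], [1, 0, 0, 0, 0], [1, 0, 0, 0, 0]],
])

```text
time_s: 7.75
tcp_pos: [492.3, 23.8, 15.1]
eef_rot: [0.998, -0.06, 0.001, -0.0]
ft_force: [-1.2, 1.4, 6.3]
width: 0.628
grasp_force: 42.4
```

```bash
python3 -c "
from h import *
p,d=capture('side');q=w2px('side',[510,10,60]);print(q);u,v=q.astype(int)
cv2.imwrite('pics/s4.png',cv2.resize(p[v-90:v+90,u-110:u+110,::-1],None,fx=3,fy=3))
to(*fx(-46,0),14,-.0838);to(*fx(-10,0),14,-.0838);to(*fx(17,0),14,-.0838)"
```

```text
[306.30991066 246.10724676]
t 7.8 tcp [492.3  23.8  15.1] yaw -0.1195 F [-1.4 -0.1  5.5] w 0.626 g 42.4
shift m [-0.0023  0.0204  0.0011] spin -0.0357
t 7.8 tcp [492.3  23.8  15.1] yaw -0.1195 F [-1.4 -0.1  5.5] w 0.626 g 42.4
shift m [0.0337 0.0191 0.0012] spin -0.0357
t 7.8 tcp [492.3  23.8  15.1] yaw -0.1195 F [-1.4 -0.1  5.5] w 0.626 g 42.4
shift m [0.0606 0.0181 0.0012] spin -0.0357
```

View pics/s4.png

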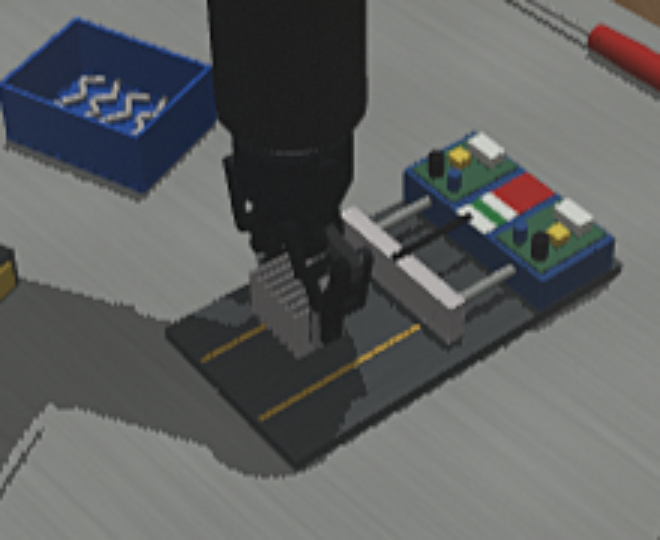

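Request:
move_arm([
  [[1, 0.0, 0.004, 0, 0], [1, 0.003, 0.008, 0, -0.01], [1, 0.008, 0.012, 0, -0.02], [1, 0.013, 0.016, 0, -0.03], [1, 0.018, 0.019, 0, -0.0357], [1, 0.023, 0.0191, 0, -0.0357], [1, 0.028, 0.0191, 0, -0.0357], [1, 0.0337, 0.0191, 0, -0.0357], [1, 0.0337, 0.0191, 0, -0.0357], [1, 0.0337, 0.0191, 0, -0.0357]],
])

```text
time_s: 9.05
tcp_pos: [520.7, -0.6, 15.2]
eef_rot: [0.999, -0.042, -0.002, 0.001]
ft_force: [-11.2, -0.6, 19.5]
width: 0.627
grasp_force: 44.4
```

```bash
python3 -c "
from h import *
to(*fx(17,0),14,-.0838)
p,d=capture('top');np.savez('top1.npz',p=p,d=d)
A=p[130:330,270:400]
p2,d2=capture('side');B=p2[155:335,196:416]
o=np.zeros((600,800,3),np.uint8);o[:,:390]=cv2.resize(A,(390,600));o[:335,390:]=cv2.resize(B,(410,335))
cv2.imwrite('pics/s5.png',o[:,:,::-1])"
```

```text
t 9.05 tcp [520.7  -0.6  15.2] yaw -0.0843 F [-11.2  -0.6  19.5] w 0.627 g 44.4
shift m [ 0.0296 -0.0017  0.0011] spin -0.0005
```

View pics/s5.png

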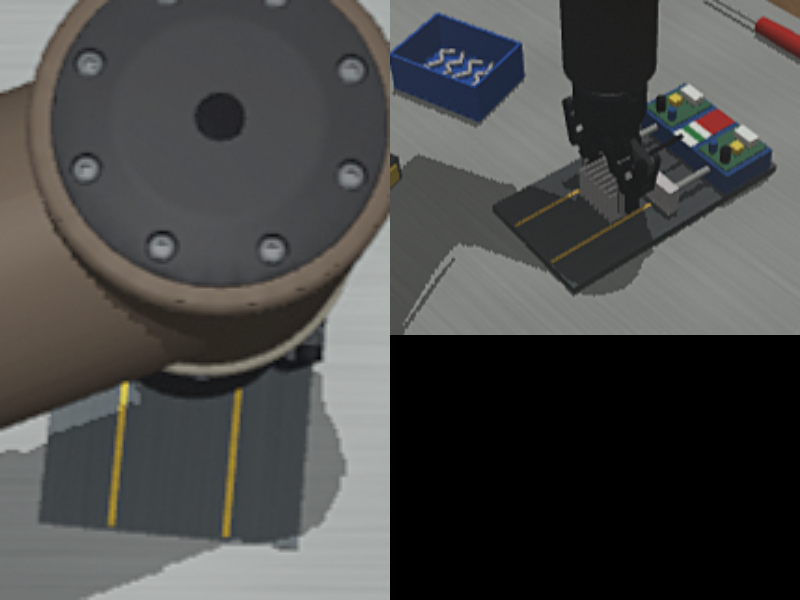

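Request:
move_arm([
  [[1, 0, 0, -0.0012, 0], [1, 0, -0.0015, -0.0012, 0], [1, 0, -0.0015, -0.0012, 0], [1, 0.002, -0.0015, -0.0012, 0], [1, 0.002, -0.0015, -0.0012, 0], [1, 0.002, -0.0015, -0.0012, 0], [1, 0.002, -0.0015, -0.0012, 0], [1, 0.002, -0.0015, -0.0012, 0], [1, 0.002, -0.0015, -0.0012, 0], [1, 0.002, -0.0015, -0.0012, 0]],
])

```text
time_s: 10.4
tcp_pos: [525.0, 1.9, 15.5]
eef_rot: [0.999, -0.042, 0.0, -0.0]
ft_force: [-0.0, -0.3, -3.0]
width: 0.626
grasp_force: 42.5
```

```bash
cat > prof.py <<'E'
from h import *
to(*fx(17,0),14,-.0838)
s0=np.load("side0.npz")["p"]
p,d=capture('side');np.savez('sidelast.npz',p=p,d=d)
def line(im,y,z,xs): return [tuple(im[tuple(np.round(w2px('side',[*fx(x,y),z])).astype(int)[::-1])]) for x in xs]
for n,im in(("ref",s0),("now",p)):
    print(n,"scale")
    for y in(-8,-4,0,4): print(y,[f"{x}:{int(c[0])},{int(c[1])},{int(c[2])}" for x,c in zip(range(84,128,3),line(im,y,42,range(84,128,3)))])
    print("bar top y=-55",[f"{x}:{int(sum(c))//3}" for x,c in zip(range(10,66,3),line(im,-55,48,range(10,66,3)))])
E
python3 prof.py
```

```text
t 10.4 tcp [525.    1.9  15.5] yaw -0.0841 F [-0.  -0.3 -3. ] w 0.626 g 42.5
shift m [0.0255 0.0012 0.0015] spin -0.0003
ref scale
-8 ['84:29,35,47', '87:27,33,45', '90:21,28,41', '93:130,132,128', '96:180,183,177', '99:176,179,173', '102:180,181,177', '105:135,151,135', '108:39,95,50', '111:41,95,52', '114:90,125,96', '117:184,184,180', '120:180,183,176', '123:178,190,183', '126:132,38,34']
-4 ['84:29,36,47', '87:26,32,45', '90:19,25,38', '93:129,132,126', '96:177,181,175', '99:174,177,172', '102:180,181,177', '105:160,167,159', '108:31,89,44', '111:37,92,49', '114:38,93,50', '117:181,182,179', '120:176,180,176', '123:167,162,156', '126:127,23,21']
0 ['84:31,37,49', '87:25,31,45', '90:22,28,42', '93:165,168,163', '96:183,187,181', '99:175,177,172', '102:180,180,177', '105:140,155,142', '108:33,90,45', '111:37,93,49', '114:60,107,71', '117:170,175,168', '120:179,180,177', '123:175,184,179', '126:160,142,136']
4 ['84:30,30,30', '87:29,29,31', '90:27,30,36', '93:62,67,70', '96:95,96,94', '99:183,186,181', '102:184,183,180', '105:141,156,143', '108:35,91,47', '111:37,93,49', '114:65,108
[... 1000 characters left out ...]
', '117:195,201,193', '120:208,209,205', '123:202,213,207', '126:185,165,158']
4 ['84:29,30,32', '87:31,31,34', '90:26,30,39', '93:71,77,81', '96:109,111,107', '99:211,215,209', '102:212,210,207', '105:163,179,164', '108:39,105,54', '111:40,106,55', '114:75,125,86', '117:212,211,208', '120:204,207,202', '123:202,215,208', '126:176,147,142']
bar top y=-55 ['10:73', '13:72', '16:75', '19:70', '22:84', '25:10', '28:4', '31:12', '34:4', '37:42', '40:42', '43:51', '46:56', '49:48', '52:53', '55:51', '58:40', '61:52', '64:58']prof.py:9: RuntimeWarning: overflow encountered in scalar add
  print("bar top y=-55",[f"{x}:{int(sum(c))//3}" for x,c in zip(range(10,66,3),line(im,-55,48,range(10,66,3)))])
```

```bash
cat > lat.py <<'E'
from h import *
a=np.load("side0.npz");b=np.load("sidelast.npz")
def F(W):
    x=W[...,0]-533.4;y=W[...,1];c,s=.9965,-.0838
    return np.stack([c*x+s*y,-s*x+c*y,W[...,2]],-1)
A=F(cloud("side",a["d"]));B=F(cloud("side",b["d"]))
p=a["p"].astype(int);yel=(p[...,0]>110)&(p[...,1]>90)&(p[...,2]<90)&(a["d"]>0)
for lo,hi in((20,45),(-45,-20)):
    m=yel&(A[...,1]>lo)&(A[...,1]<hi)&(A[...,0]>-120)&(A[...,0]<15)&(abs(A[...,2]-12)<8)
    print("line",m.sum(),A[m].mean(0).round(1),np.polyfit(A[m][:,0],A[m][:,1],1).round(3))
P=b["p"].astype(int);br=(P.min(-1)>75)&(P.max(-1)-P.min(-1)<25)&(b["d"]>0)
for lo,hi in((47,56),(35,45),(25,35),(15,25)):
    m=br&(B[...,0]>-60)&(B[...,0]<12)&(abs(B[...,1])<45)&(B[...,2]>lo)&(B[...,2]<hi)
    if m.sum(): print(lo,hi,m.sum(),np.percentile(B[m],[2,50,98],axis=0).round(1).tolist())
A2=A[(A[...,0]>-75)&(A[...,0]<-15)&(A[...,1]>-20)&(A[...,1]<60)&(A[...,2]>47)]
print("sink0 top",cv2.minAreaRect(A2[:,:2].astype(np.float32)),np.median(A2,0))
u,v=w2px('side',[*fx(-20,0),30]).astype(int)
cv2.imwrite('pics/s6.png',cv2.resize(b["p"][v-50:v+50,u-60:u+70,::-1],None,fx=6,fy=6,interpolation=2))
E
python3 lat.py
```

```text
line 45 [-67.   33.7  13.3] [-3.0000e-03  3.3466e+01]
line 92 [-51.6 -32.4  13.2] [ 1.0000e-03 -3.2309e+01]
47 56 142 [[-30.9, -25.3, 47.6], [-18.3, 6.5, 52.8], [5.7, 28.5, 55.6]]
35 45 26 [[-32.9, -26.3, 35.7], [-30.6, -9.5, 40.3], [-17.9, 33.2, 43.7]]
25 35 22 [[-32.2, -25.9, 25.1], [-30.9, 1.7, 29.7], [-24.2, 24.9, 34.8]]
15 25 30 [[-31.8, -27.9, 16.5], [-29.4, -6.6, 20.9], [-18.2, 24.2, 24.4]]
sink0 top ((-45.507568359375, 19.915348052978516), (59.152618408203125, 42.221885681152344), 87.3121337890625) [-46.01940011  18.87451559  51.90351215]
```

View pics/s6.png

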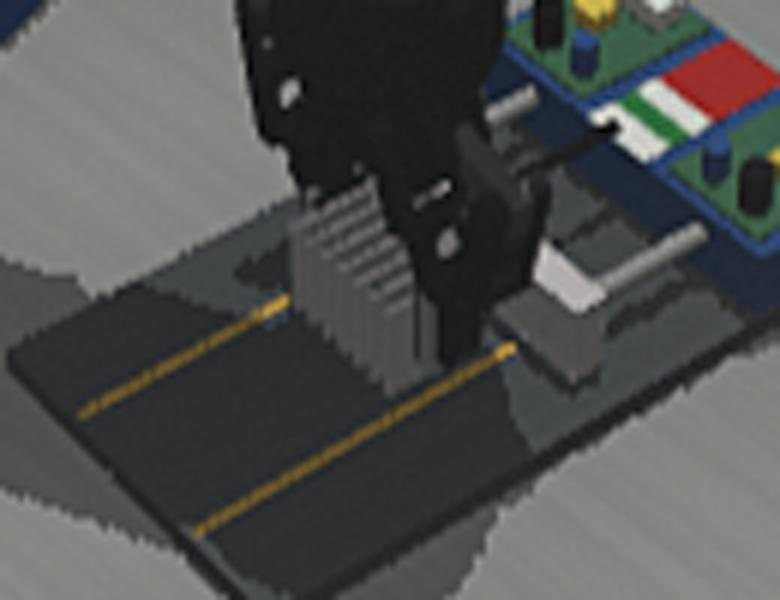

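Request:
move_arm([
  [[1, 0.003, 0.0005, 0.0004, 0], [1, 0.006, 0.001, 0.0004, 0], [1, 0.009, 0.001, 0.0004, 0], [1, 0.012, 0.001, 0.0004, 0], [1, 0.015, 0.001, 0.0004, 0], [1, 0.018, 0.001, 0.0004, 0], [1, 0.021, 0.001, 0.0004, 0], [1, 0.024, 0.001, 0.0004, 0], [1, 0.024, 0.001, 0.0004, 0], [1, 0.024, 0.001, 0.0004, 0]],
])

```text
time_s: 11.7
tcp_pos: [546.4, -1.5, 15.2]
eef_rot: [0.999, -0.042, -0.002, 0.0]
ft_force: [-12.3, 3.1, 12.9]
width: 0.624
grasp_force: 44.2
```

```bash
sed -i 's/^for n,im.*/for n,im in(("now",p),):/' prof.py; python3 prof.py 2>/dev/null; python3 lat.py
```

```text
t 11.7 tcp [546.4  -1.5  15.2] yaw -0.0843 F [-12.3   3.1  12.9] w 0.624 g 44.2
shift m [ 0.0039 -0.0005  0.0012] spin -0.0005
now scale
-8 ['84:29,38,53', '87:29,37,53', '90:18,27,44', '93:149,151,146', '96:206,210,203', '99:203,206,199', '102:206,206,201', '105:154,172,154', '108:42,108,56', '111:45,107,58', '114:102,142,109', '117:210,209,206', '120:205,208,202', '123:203,217,210', '126:152,44,39']
-4 ['84:31,38,47', '87:26,35,51', '90:17,26,42', '93:154,156,151', '96:215,219,212', '99:204,208,201', '102:211,211,207', '105:184,193,184', '108:35,102,50', '111:42,106,56', '114:42,105,55', '117:208,207,204', '120:202,207,201', '123:192,186,180', '126:146,25,23']
0 ['84:36,39,45', '87:27,37,55', '90:29,36,52', '93:121,123,120', '96:131,131,122', '99:166,168,161', '102:189,190,184', '105:168,186,170', '108:38,107,54', '111:42,107,57', '114:69,123,81', '117:193,199,192', '120:205,206,202', '123:200,212,206', '126:183,162,156']
4 ['84:45,47,48', '87:32,32,32', '90:27,31,41', '93:58,62,66', '96:77,78,76', '99:82,81,76', '102:60,60,59', '105:161,166,160', '108:31,69,39', '111:40,108,56', '114:75,125,86', '117:211,209,207', '120:203,206,200', '123:200,214,207', '126:175,147,141']
bar top y=-55 ['10:62', '13:68', '16:81', '19:83', '22:17', '25:74', '28:73', '31:71', '34:9', '37:2', '40:9', '43:3', '46:64', '49:37', '52:53', '55:51', '58:38', '61:50', '64:56']
line 45 [-67.   33.7  13.3] [-3.0000e-03  3.3466e+01]
line 92 [-51.6 -32.4  13.2] [ 1.0000e-03 -3.2309e+01]
47 56 96 [[-9.4, -27.0, 47.3], [1.0, 2.0, 52.6], [11.4, 26.8, 55.5]]
35 45 13 [[-9.8, -16.1, 35.2], [-8.0, 17.1, 41.3], [5.9, 37.2, 44.6]]
25 35 8 [[-10.2, -26.3, 27.0], [-8.7, 7.2, 29.8], [-8.2, 23.5, 33.0]]
15 25 24 [[-10.2, -28.2, 15.8], [-8.0, -11.8, 20.2], [2.5, 22.3, 24.5]]
sink0 top ((-45.507568359375, 19.915348052978516), (59.152618408203125, 42.221885681152344), 87.3121337890625) [-46.01940011  18.87451559  51.90351215]
```

Request:
move_arm([
  [[1, 0.001, 0, -0.0004, 0], [1, 0.002, 0, -0.0004, 0], [1, 0.003, 0, -0.0004, 0], [1, 0.004, 0, -0.0004, 0], [1, 0.005, 0, -0.0004, 0], [1, 0.006, 0, -0.0004, 0], [1, 0.007, 0, -0.0004, 0], [1, 0.007, 0, -0.0004, 0], [1, 0.007, 0, -0.0004, 0], [1, 0.007, 0, -0.0004, 0]],
])

```text
time_s: 13.0
tcp_pos: [552.1, -2.1, 15.2]
eef_rot: [0.999, -0.042, -0.003, 0.001]
ft_force: [-15.7, 5.1, 13.0]
width: 0.626
grasp_force: 44.2
```

```bash
python3 prof.py 2>/dev/null; python3 lat.py; python3 - <<'E'
from h import *
a=np.load("side0.npz")["p"];b=np.load("sidelast.npz")["p"]
u,v=w2px('side',[*fx(100,0),42]).astype(int);u2,v2=w2px('side',[*fx(0,0),30]).astype(int)
o=np.hstack([cv2.resize(b[v-28:v+28,u-35:u+35],(400,320)),cv2.resize(b[v2-40:v2+40,u2-50:u2+50],(400,320))])
cv2.imwrite('pics/s7.png',o[:,:,::-1])
E
```

```text
t 13.0 tcp [552.1  -2.1  15.2] yaw -0.0846 F [-15.7   5.1  13. ] w 0.626 g 44.2
shift m [-0.0018 -0.0005  0.0012] spin -0.0008
now scale
-8 ['84:28,29,28', '87:27,29,30', '90:19,28,47', '93:148,150,145', '96:206,209,202', '99:202,205,199', '102:207,208,203', '105:154,172,154', '108:43,108,56', '111:44,107,56', '114:104,143,111', '117:209,209,205', '120:204,208,202', '123:202,216,208', '126:151,44,39']
-4 ['84:34,34,35', '87:30,32,33', '90:20,23,31', '93:154,157,153', '96:216,219,213', '99:206,210,204', '102:166,166,161', '105:188,199,188', '108:35,104,51', '111:41,106,56', '114:42,105,56', '117:207,207,204', '120:201,206,200', '123:191,186,180', '126:146,26,23']
0 ['84:42,42,44', '87:38,39,40', '90:35,35,37', '93:122,122,115', '96:130,130,121', '99:170,172,165', '102:124,122,115', '105:94,102,90', '108:37,97,50', '111:45,115,60', '114:70,124,82', '117:193,199,191', '120:205,206,202', '123:200,212,205', '126:183,162,156']
4 ['84:46,46,46', '87:34,36,36', '90:36,38,39', '93:60,61,58', '96:75,76,75', '99:84,84,78', '102:51,51,48', '105:103,109,99', '108:22,31,24', '111:20,37,25', '114:66,99,72', '117:211,212,208', '120:201,204,200', '123:198,211,205', '126:176,146,141']
bar top y=-55 ['10:66', '13:70', '16:83', '19:82', '22:79', '25:0', '28:23', '31:74', '34:72', '37:31', '40:78', '43:3', '46:2', '49:4', '52:73', '55:50', '58:38', '61:50', '64:56']
line 45 [-67.   33.7  13.3] [-3.0000e-03  3.3466e+01]
line 92 [-51.6 -32.4  13.2] [ 1.0000e-03 -3.2309e+01]
47 56 76 [[-3.0, -27.6, 47.6], [3.8, 0.4, 52.8], [11.9, 29.7, 55.8]]
35 45 9 [[-4.5, -28.1, 36.1], [-3.1, 18.9, 38.2], [1.9, 25.0, 42.2]]
25 35 10 [[-4.8, -28.3, 25.2], [-3.5, -4.8, 28.8], [3.7, 23.9, 33.3]]
15 25 18 [[-4.2, -27.3, 15.7], [-2.6, -10.2, 18.8], [8.3, 21.5, 24.0]]
sink0 top ((-45.507568359375, 19.915348052978516), (59.152618408203125, 42.221885681152344), 87.3121337890625) [-46.01940011  18.87451559  51.90351215]
```

View pics/s7.png

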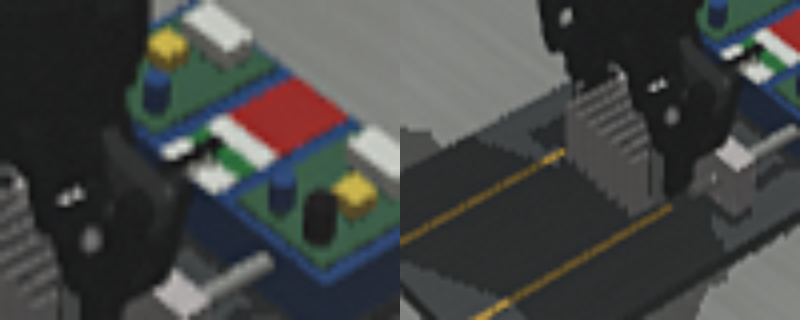

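Request:
move_arm([
  [[1, 0, 0, 0, 0], [1, 0, 0, 0, 0], [1, 0, 0, 0, 0], [1, 0, 0, 0, 0], [1, 0, 0, 0, 0], [1, 0, 0, 0, 0], [1, 0, 0, 0, 0], [1, 0, 0, 0, 0], [1, 0, 0, 0, 0], [1, 0, 0, 0, 0]],
])

```text
time_s: 14.3
tcp_pos: [552.1, -2.1, 15.2]
eef_rot: [0.999, -0.042, -0.003, 0.001]
ft_force: [-16.2, 5.2, 13.0]
width: 0.627
grasp_force: 44.2
```

Request:
move_arm([
  [[1, 0, 0, 0, 0], [1, 0, 0, 0, 0], [1, 0, 0, 0, 0], [1, 0, 0, 0, 0], [1, 0, 0, 0, 0], [1, 0, 0, 0, 0], [1, 0, 0, 0, 0], [1, 0, 0, 0, 0], [1, 0, 0, 0, 0], [1, 0, 0, 0, 0]],
])

```text
time_s: 15.55
tcp_pos: [552.1, -2.1, 15.2]
eef_rot: [0.999, -0.042, -0.003, 0.001]
ft_force: [-15.3, 5.4, 13.4]
width: 0.626
grasp_force: 44.2
```

```bash
python3 prof.py 2>/dev/null|grep -E "^t|^4|bar"; python3 lat.py|grep -E "^(47|15|25)"
```

```text
t 15.55 tcp [552.1  -2.1  15.2] yaw -0.0846 F [-15.3   5.4  13.4] w 0.626 g 44.2
4 ['84:46,46,46', '87:33,34,35', '90:38,38,39', '93:61,62,59', '96:75,77,76', '99:83,83,77', '102:50,51,48', '105:103,110,100', '108:22,31,23', '111:21,37,24', '114:67,99,73', '117:211,212,207', '120:202,205,199', '123:199,213,207', '126:175,146,140']
bar top y=-55 ['10:66', '13:69', '16:83', '19:81', '22:79', '25:84', '28:24', '31:75', '34:72', '37:31', '40:78', '43:3', '46:3', '49:4', '52:72', '55:50', '58:39', '61:50', '64:56']
47 56 73 [[-3.3, -27.0, 48.5], [4.0, 0.3, 52.6], [11.6, 26.7, 55.2]]
25 35 10 [[-4.3, -22.8, 26.7], [-3.2, -0.9, 28.8], [-2.3, 24.5, 34.6]]
15 25 19 [[-4.5, -28.1, 16.1], [-2.7, -10.8, 19.5], [8.0, 25.0, 24.7]]
```

```bash
python3 -c "
from cell import *
print(sign_off())"
```

```text
the job is handed in; nothing more can be done
None
```

I flipped the toggle to OFF first. The arm is now holding the heat sink square and centred against the stop bar with the pointer in the green (about 16 mm of travel by camera estimate). It held there steadily for over two seconds, and I handed the job in while still pressing, with no verdict returned.

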